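# Un-nest two sample cups and sort cups and stoppers to their places

### The arm

A 6-joint arm with a two-finger parallel gripper is mounted at the origin on a cart in front of the work surface, level with it; the furniture and walls round the work are solid. World frame = base frame: x ahead of the robot, y to its left, z up, the work surface at z = 0. Lengths are in m, angles in rad, forces in N, time in s.
With the tool pointing down it reaches from about 0.25 to 0.85 m from the base axis. Payload 12.5 kg.
Tool frame: the origin (TCP) lies on the centre line of the jaws, within the pads' length; the fingertips stand 17 mm ahead of it and the grasp point (between the pads) lies 2 mm behind it (bot.tip_reach is the distance from the TCP to the fingertips, in m); z points along the fingers, y is the line along which they close (so a half turn about z gives the same grasp; the last joint's range is limited). The gripper opens to 93 mm and grips with 3 to 60 N. Pads are 15 mm wide; open, the fingers measure 128 mm over their backs; the gripper's body (75 mm by 188 mm) begins 65 mm behind the grasp point.
Start: joints at [-1.194, 0.351, 1.652, -0, 1.139, -0.085], TCP at [0.245, -0.492, 0.236] pointing down, gripper open.
Joint ranges: [-2.75, 2.75], [-0.79, 2.1], [0.01, 2.65], [-1.57, 4.71], [0.07, 3.14], [-2.87, 2.87]. Speed limits (rad/s): [2.22, 2.22, 2.79, 3.14, 3.14, 3.14].

### API

Orientations are given as a unit quaternion [x, y, z, w].
In Python, from plant import bot gives the robot as it stands.
- The arm moves only by the tool jog_arm, never from a script. Its argument "increments" is a list of rows, each a list of 7 numbers: the turn, a rotation vector about the tool's x, y, z in normalised numbers (1 is pi rad), then the shift along the tool's x, y, z in a scale on which 1.0 is 0.8 m, then the opening, from 0 (shut) to 1 (fully open). In form: [[wx, wy, wz, dx, dy, dz, fingers], ...]. A call has 1 to 20 rows; each row is the pose to reach, as a shift and turn from the pose commanded when the call began, along the tool's axes at that moment; what a row does not reach only later rows make up. A row lasts 1/8 s, in which the tool goes at most 62.5 mm and 10.7 degrees, less where a joint would pass 70% of its speed; a pose out of reach is approached as far as the arm can. Shift and turn numbers lie between -1 and 1, and a call with a number outside is refused. A call with a gripper value outside its range is refused whole. The fingers move at their own pace and stop on an object; the grip force is fixed at half the most. Time passes only in rows, so rows that repeat a pose let the fingers close. It gives the time, the measured TCP pose, the force, the opening and the grip force at its end, in the units of the state.
- bot.get_state(): the state, without advancing time (a new reading comes with each control period).
- bot.camera(name): name is "scene" or "top"; returns the picture (400x640x3 uint8, blue, green, red); there is no depth.
- bot.camera_info(name): a dict with "fovy" (degrees; the focal length in pixels is half the picture's height over the tangent of half this angle, whatever the lens; pixels are square), "cx", "cy" (the principal point, pixels), "k1" (the pictures are not rectified: a ray, as slopes to the right and down, at radius r is drawn at 1 + k1 r^2 times it, then the intrinsics apply), "cam_to_world" (4x4, takes a point from camera to world coordinates). Camera axes: x right, y up, looking along -z (the intrinsics and any distortion apply to the point x, -y, -z); pixel columns grow to the right and rows downward; lengths in m; the calibration is good to about 2 mm. A picture is of the moment at which its call begins. camera_info takes no time and is no camera call.
- bot.finish_job(): hands the job in; it is judged then, once.
The state is a dict: "time_s": time; "q": joint angles; "joint_velocities": joint speeds; "joint_torque": joint torques, N m; "eef_pos": TCP position; "eef_rot": TCP orientation; "contact_force": force on the tool from outside, world axes, zero at the start; "wrist_torque": the same for the moment, N m; "finger_gap": opening from 0.0 (shut) to 1.0 (fully open); "gripper_force": force on a finger pad.
Only numpy, scipy, OpenCV 4.12 (cv2) and the standard library are available. Lean on these libraries where they do the work, as an engineer would, in place of code of your own. Each camera call takes 0.05 s, during which the arm holds its last target. There are 200 camera calls.

### The job

Clear up the sampling ware: take the orange cup out of the blue one and stand each cup upright in the recess of the holder of its own colour and size, and put both rubber stoppers, the red and the grey, side by side on the floor of the dark metal tray. Leave the glass vial and the blue-capped jar standing where they are, and let go of everything at the end.

Things in the scene. Friction and masses are not known exactly. Their poses are not given: they have to be found in the camera images.
- large_cup: Short, wide, open blue plastic sample cup, loose, about 50 g: outside diameter 54 mm at the foot and 60 mm at the rim (62 mm over the rim bead), 44 mm high, wall 2.5 mm, floor 3 mm thick. It starts upright with the small cup standing inside it. Origin: centre of its underside; z up along its axis.
- small_cup: Tall, narrow, open orange plastic sample cup, loose, about 30 g: outside diameter 34 mm at the foot and 40 mm at the rim (42 mm over the rim bead), 70 mm high, wall 2.5 mm. It starts standing loosely on the floor inside the large blue cup, its upper 29 mm above the blue rim. Origin: centre of its underside; z up along its axis.
- red_stopper: Brick-red rubber stopper, loose, a plain slightly tapered plug 28 mm in diameter and 26 mm high, standing on the worktop. Origin: centre of its underside; z up along its axis.
- grey_stopper: Dark grey rubber stopper, loose, a plain slightly tapered plug 34 mm in diameter and 30 mm high, standing on the worktop. Origin: centre of its underside; z up along its axis.
- large_holder: Fixed holder for the large cup: grey plate 110 x 110 x 4 mm with a raised round blue rim on it and a blue floor inside. The recess is 70 mm in diameter, its floor is 4 mm above the worktop and its rim top 12 mm. The wider of the two holders. Origin: centre of the plate's underside (worktop height), on the recess's axis; x, y along the plate's edges, z up.
- small_holder: Fixed holder for the small cup: the same grey 110 x 110 x 4 mm plate with a narrower raised orange rim and an orange floor inside. The recess is 50 mm in diameter, its floor is 4 mm above the worktop and its rim top 12 mm. Origin: centre of the plate's underside (worktop height), on the recess's axis; x, y along the plate's edges, z up.
- stopper_tray: Fixed open square tray of dark metal for stoppers, 110 x 110 mm outside and 22 mm high, walls and floor 4 mm thick (inside about 102 x 102 mm). Origin: centre of its underside, at worktop height; x and y along its sides, z up.
- vial: Bystander, loose: open clear glass vial with a whitish filling, 25 mm in diameter, 50 mm high, standing among the things to be sorted. Origin: centre of its underside.
- jar: Bystander, loose: squat white jar with a blue screw cap, 52 mm in diameter, 60 mm high, standing behind the holders. Origin: centre of its underside. (Also fixed in the room: a retort stand with a tall leaning rod right of the work, base near x 0.58, y -0.28; keep the gripper clear of it.)

How it is judged:
By the outcome, as a careful person would: the job done as asked, in the order asked, and still so for the second after the job is handed in, with the robot touching nothing.
It also fails if it takes over 112 s, if anything falls off the work surface, if the arm or the gripper's body presses on something with over 40 N, if the wrist force passes 120 N, or if a joint passes its speed limit or range.

## Working session

There is one attempt and no reset: what is moved stays moved. The work goes in short steps, Python scripts to look and compute and a tool call to move; the robot and the scene stay as the last step left them, time stands still between calls to the robot, and variables do not carry over. Pictures are saved under pics/ and viewed, at most 14 in all, crops included, and the job is handed in when it is done.

Besides the shell and the picture viewer there is one more tool, called as name(argument=value, ...) on one line, values as JSON. jog_arm: Moves the arm, as the interface text tells. Its arguments: {"type":"object","properties":{"increments":{"type":"array"}},"required":["increments"]}

```bash
mkdir -p pics; ls; python3 - <<'E'
from plant import bot
import cv2,numpy as np
for n in("scene","top"):
    cv2.imwrite(f"pics/{n}0.png",bot.camera(n)); i=bot.camera_info(n); print(n,{k:(np.round(v,4).tolist()) for k,v in i.items()})
s=bot.get_state(); print(s, bot.tip_reach)
E
```

```text
pics
scene {'fovy': 52.0582, 'cx': 319.2913, 'cy': 200.5447, 'k1': -0.0174, 'cam_to_world': [[-0.6568, 0.5802, -0.4816, 0.1126], [-0.7539, -0.4942, 0.4328, 0.471], [0.0131, 0.6474, 0.7621, 0.7738], [0.0, 0.0, 0.0, 1.0]]}
top {'fovy': 42.3157, 'cx': 322.4026, 'cy': 207.2609, 'k1': -0.099, 'cam_to_world': [[0.0226, 0.9979, -0.0612, 0.5222], [-0.9997, 0.0228, 0.0033, 0.0415], [0.0047, 0.0611, 0.9981, 1.1976], [0.0, 0.0, 0.0, 1.0]]}
{'time_s': 0.1, 'q': array([-1.19362993e+00,  3.51148772e-01,  1.65237901e+00, -1.87042628e-05,
        1.13910708e+00, -8.46102574e-02]), 'joint_velocities': array([ 0.00153621, -0.00170517, -0.00215101,  0.00122121,  0.00062299,
        0.00231316]), 'joint_torque': array([ 5.17573462e-04, -4.98029244e+01, -2.85704041e+01,  7.00486684e-02,
        2.39140796e-02, -4.36945481e-05]), 'eef_pos': array([ 0.24494809, -0.49210356,  0.23516646]), 'eef_rot': array([ 9.73462464e-01,  2.28846149e-01, -8.43559815e-05, -5.14301083e-04]), 'contact_force': array([-0.30545933,  0.38131585,  0.3679096 ]), 'wrist_torque': array([0.02212045, 0.01707229, 0.02804523]), 'gripper_force': 0.0, 'finger_gap': 1.003170259195946} 0.017
```

View pics/scene0.png

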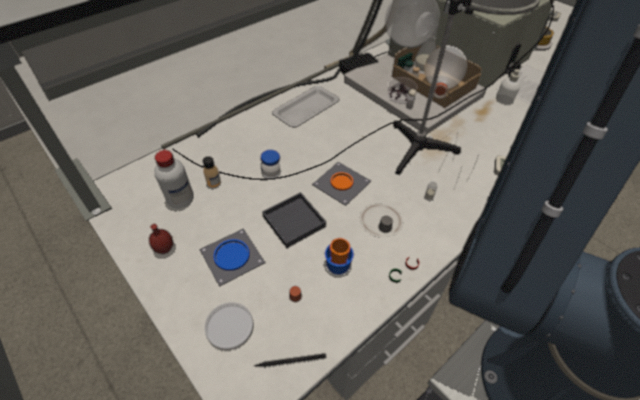

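View pics/top0.png

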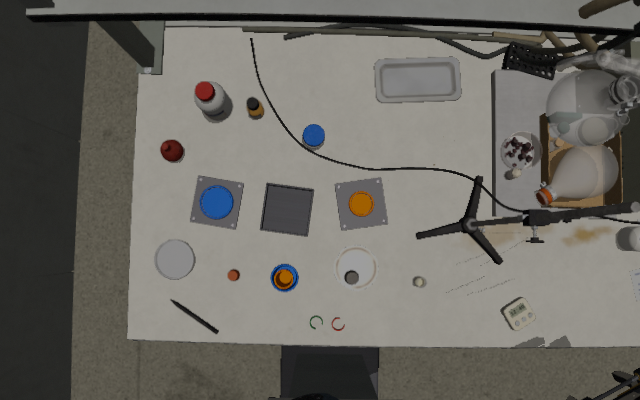

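```bash
cat > h.py <<'E'
from plant import bot
import cv2,numpy as np
def ray(n,u,v):
    i=bot.camera_info(n); f=200/np.tan(np.radians(i["fovy"]/2)); M=np.array(i["cam_to_world"])
    p=np.array([(u-i["cx"])/f,(v-i["cy"])/f]); d=p.copy()
    for _ in range(20): p=d/(1+i["k1"]*(p@p))
    return M[:3,3],M[:3,:3]@np.array([p[0],-p[1],-1])
def at(n,u,v,z):
    o,d=ray(n,u,v); return (o+d*(z-o[2])/d[2])[:2]
def blob(im,box,test):
    x0,y0,x1,y1=box; c=im[y0:y1,x0:x1]
    h=cv2.cvtColor(c,cv2.COLOR_BGR2HSV).astype(int)
    m=test(h[...,0],h[...,1],h[...,2]).astype(np.uint8)
    k,l,st,ce=cv2.connectedComponentsWithStats(m)
    j=1+np.argmax(st[1:,4]); pts=cv2.findContours((l==j).astype(np.uint8),cv2.RETR_EXTERNAL,cv2.CHAIN_APPROX_NONE)[0][0]
    hull=cv2.convexHull(pts)
    mo=cv2.moments(hull); r=cv2.minAreaRect(pts)
    return np.array([mo["m10"]/mo["m00"]+x0,mo["m01"]/mo["m00"]+y0]),st[j].tolist(),np.round(np.array(cv2.boxPoints(r))+[x0,y0],1)
blue=lambda h,s,v:(h>100)&(h<130)&(s>120)
org=lambda h,s,v:(h<20)&(s>150)&(v>60)
red=lambda h,s,v:((h<15)|(h>170))&(s>90)
dark=lambda h,s,v:(v<110)
E
python3 - <<'E'
from h import *
np.set_printoptions(precision=4,suppress=True)
T=bot.camera("top");S=bot.camera("scene")
for nm,t,bt,bs,z in [("Lhold",blue,(185,170,250,235),(195,225,270,290),.008),("Shold",org,(330,175,395,235),(310,160,375,205),.008),
 ("tray",lambda h,s,v:v<90,(252,175,322,243),(255,190,335,250),.022),("Lcup",lambda h,s,v:blue(h,s,v)|org(h,s,v),(262,255,310,300),(315,230,365,280),.044),
 ("Scup",org,(262,255,310,300),(315,230,365,280),.073),("red",red,(220,262,246,288),(283,282,307,306),.026),("grey",dark,(338,265,364,290),(374,212,398,236),.03),
 ("jar",blue,(298,120,330,150),(255,145,285,180),.06),("vial",dark,(408,270,430,294),(420,180,440,200),.05)]:
    for n,im,b in(("top",T,bt),("scene",S,bs)):
        try:
            c,st,r=blob(im,b,t); print(nm,n,c,st[2:],at(n,*c,z)*1000, (r.tolist() if nm=="tray" else ""))
        except Exception as e: print(nm,n,e)
a=cv2.resize(T[165:300,180:440],None,fx=3,fy=3,interpolation=cv2.INTER_CUBIC); cv2.imwrite("pics/t1.png",a)
E
```

```text
Lhold top [215.9218 201.6288] [34, 34, 879] [602.6126 284.3731] 
Lhold scene [231.0508 254.2318] [35, 31, 859] [605.6081 285.9585] 
Shold top [360.9727 203.2003] [25, 25, 499] [606.6212 -51.2561] 
Shold scene [341.455  180.8795] [22, 17, 306] [609.5637 -50.605 ] 
tray top [286.6597 209.0828] [54, 53, 2296] [588.3094 118.9771] [[259.4, 229.3], [266.0, 182.2], [313.9, 188.8], [307.3, 235.9]]
tray scene [293.6061 219.7689] [63, 55, 1941] [582.2356 127.5881] [[261.0, 212.6], [306.3, 187.8], [326.9, 225.2], [281.7, 250.1]]
Lcup top [284.0912 277.4058] [27, 28, 563] [434.8817 119.304 ] 
Lcup scene [339.09   250.2921] [19, 24, 362] [442.1108 115.469 ] 
Scup top [283.0943 278.8826] [19, 19, 291] [433.8352 119.4284] 
Scup scene [339.09   250.2921] [19, 24, 362] [429.0158 129.596 ] 
red top [233.2816 274.8487] [12, 11, 101] [436.3402 235.7319] 
red scene [294.8889 293.1111] [11, 15, 138] [432.8966 243.9712] 
grey top [351.1497 276.8492] [15, 15, 166] [438.4644 -30.562 ] 
grey scene [385.2635 224.3625] [13, 17, 177] [431.477  -19.1524] 
jar top [313.2896 134.7436] [22, 22, 370] [753.4307  61.7219] 
jar scene [269.7425 157.2831] [18, 14, 199] [751.6483  66.6538] 
vial top [416.3697 280.4303] [9, 11, 40] [ 434.7364 -174.4398] 
vial scene [428.2973 196.0811] [8, 8, 43] [ 413.9285 -144.6258]
```

View pics/t1.png

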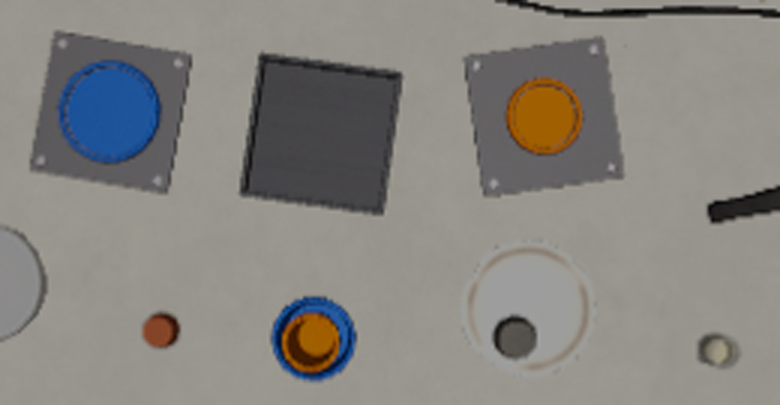

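Units first: shifts go in shares of 0.8 m and turns go in shares of pi rad. So -463 mm is -0.5788, 442 mm is 0.5525, 0.602 rad is 0.1916.

jog_arm(increments=[[0,0,0.0477,0.1375,-0.1438,0.0175,1],[0,0,0.0955,0.275,-0.2888,0.035,1],[0,0,0.1432,0.4125,-0.4338,0.0525,1],[0,0,0.1916,0.5525,-0.5788,0.0688,1],[0,0,0.1916,0.5525,-0.5788,0.0688,1],[0,0,0.1916,0.5525,-0.5788,0.0688,1],[0,0,0.1916,0.5525,-0.5788,0.0688,1],[0,0,0.1916,0.5525,-0.5788,0.0688,1],[0,0,0.1916,0.5525,-0.5788,0.0688,1],[0,0,0.1916,0.5525,-0.5788,0.0688,1],[0,0,0.1916,0.5525,-0.5788,0.0688,1],[0,0,0.1916,0.5525,-0.5788,0.0688,1],[0,0,0.1916,0.5525,-0.5788,0.0688,1],[0,0,0.1916,0.5525,-0.5788,0.0688,1],[0,0,0.1916,0.5525,-0.5788,0.0688,1],[0,0,0.1916,0.5525,-0.5788,0.0688,1]])

```text
time_s: 2.2
eef_pos: [0.4345, 0.1187, 0.1807]
eef_rot: [0.998, -0.07, 0.0, -0.0]
contact_force: [1.1, -0.1, 0.8]
finger_gap: 1.001
gripper_force: 0.0
```

In the tool's units: 113 mm is 0.1413, 105 mm is 0.1313.

jog_arm(increments=[[0,0,0,0,0,0.0438,0.8],[0,0,0,0,0,0.0813,0.7],[0,0,0,0,0,0.1125,0.7],[0,0,0,0,0,0.1313,0.7],[0,0,0,0,0,0.1413,0.6],[0,0,0,0,0,0.1413,0.52],[0,0,0,0,0,0.1413,0.48],[0,0,0,0,0,0.1413,0.44],[0,0,0,0,0,0.1413,0.4],[0,0,0,0,0,0.1413,0.3],[0,0,0,0,0,0.1413,0.3],[0,0,0,0,0,0.1413,0.3]])

```text
time_s: 3.7
eef_pos: [0.4348, 0.1192, 0.0679]
eef_rot: [0.998, -0.07, 0.0, -0.0]
contact_force: [0.6, 1.4, 5.6]
finger_gap: 0.417
gripper_force: 30.0
```

```bash
python3 - <<'E'
from h import *
s=bot.get_state();print(s["eef_pos"],s["finger_gap"],s["gripper_force"])
S=bot.camera("scene");T=bot.camera("top")
cv2.imwrite("pics/a.png",cv2.resize(np.hstack([S[150:310,240:440],T[190:350,180:380]]),None,fx=2,fy=2))
E
```

```text
[0.43478264 0.11916737 0.06789571] 0.41689155672718353 30.00095316907391
```

View pics/a.png

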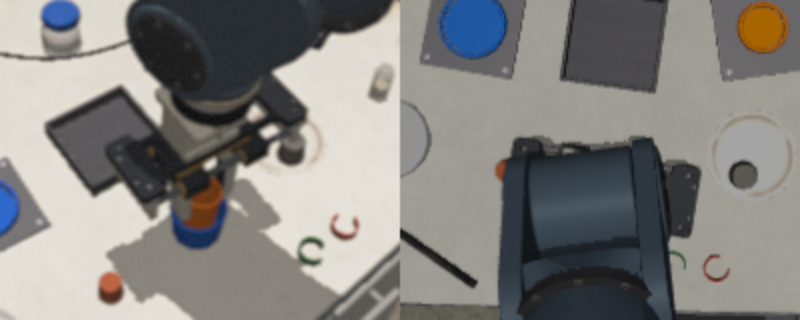

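In the tool's units: -112 mm is -0.14, -105 mm is -0.1313.

jog_arm(increments=[[0,0,0,0,0,-0.0075,0.3],[0,0,0,0,0,-0.0225,0.3],[0,0,0,0,0,-0.0425,0.3],[0,0,0,0,0,-0.065,0.3],[0,0,0,0,0,-0.09,0.3],[0,0,0,0,0,-0.115,0.3],[0,0,0,0,0,-0.1313,0.3],[0,0,0,0,0,-0.14,0.3],[0,0,0,0,0,-0.14,0.3]])

```text
time_s: 4.92
eef_pos: [0.4345, 0.1191, 0.1798]
eef_rot: [0.998, -0.07, 0.0, -0.0]
contact_force: [0.3, 0.6, 0.4]
finger_gap: 0.418
gripper_force: 30.0
```

```bash
cat >> h.py <<'E'
from scipy.spatial.transform import Rotation as R
def go(x,y,z):
    s=bot.get_state(); return np.round(R.from_quat(s["eef_rot"]).as_matrix().T@(np.array([x,y,z])-s["eef_pos"])*1000,1)
E
python3 - <<'E'
from h import *
print(go(.6075,-.051,.15))
S=bot.camera("scene")
cv2.imwrite("pics/b.png",cv2.resize(S[110:310,220:440],None,fx=2.5,fy=2.5))
E
```

```text
[195.  144.3  29.8]
```

View pics/b.png

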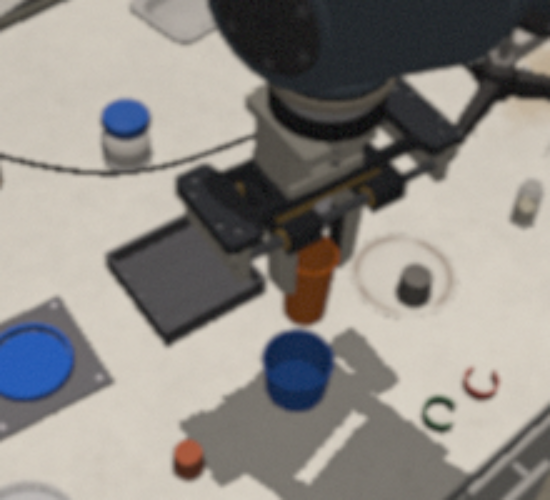

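In the tool's units: 195 mm is 0.2438, 144 mm is 0.18.

jog_arm(increments=[[0,0,0,0.0313,0.0225,0,0.3],[0,0,0,0.0813,0.06,0.005,0.3],[0,0,0,0.1313,0.0975,0.0125,0.3],[0,0,0,0.1813,0.1338,0.0225,0.3],[0,0,0,0.2188,0.1625,0.0313,0.3],[0,0,0,0.2375,0.1763,0.0363,0.3],[0,0,0,0.2438,0.18,0.0375,0.3],[0,0,0,0.2438,0.18,0.0375,0.3],[0,0,0,0.2438,0.18,0.0375,0.3],[0,0,0,0.2438,0.18,0.0625,0.3],[0,0,0,0.2438,0.18,0.0813,0.3],[0,0,0,0.2438,0.18,0.0938,0.3],[0,0,0,0.2438,0.18,0.1063,0.3],[0,0,0,0.2438,0.18,0.1125,0.3],[0,0,0,0.2438,0.18,0.1125,0.3]])

```text
time_s: 6.85
eef_pos: [0.6074, -0.0508, 0.0894]
eef_rot: [0.998, -0.07, -0.0, -0.0]
contact_force: [-0.1, -0.8, 1.2]
finger_gap: 0.416
gripper_force: 30.0
```

```bash
python3 - <<'E'
from h import *
print(go(.6075,-.051,.068))
S=bot.camera("scene")
cv2.imwrite("pics/c.png",cv2.resize(S[110:230,280:440],None,fx=4,fy=4,interpolation=cv2.INTER_CUBIC))
E
```

```text
[ 0.1  0.2 21.4]
```

View pics/c.png

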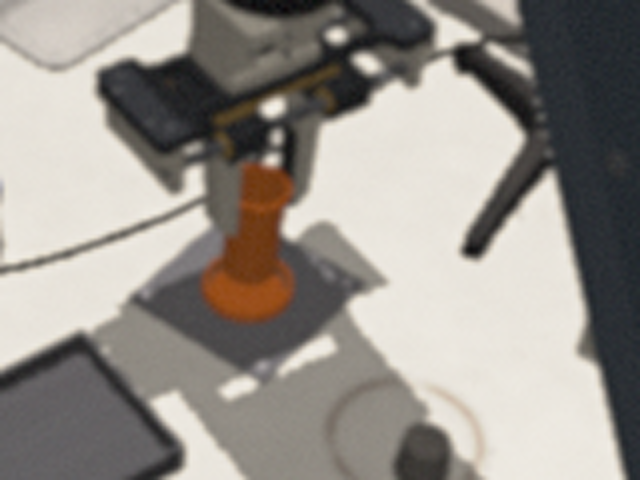

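In the tool's units: 21 mm is 0.0263, 20 mm is 0.025.

jog_arm(increments=[[0,0,0,0,0,0.01,0.3],[0,0,0,0,0,0.0175,0.3],[0,0,0,0,0,0.0225,0.3],[0,0,0,0,0,0.025,0.3],[0,0,0,0,0,0.0263,0.3],[0,0,0,0,0,0.0263,0.3]])

```text
time_s: 7.65
eef_pos: [0.6077, -0.0507, 0.069]
eef_rot: [0.998, -0.07, 0.0, 0.0]
contact_force: [-0.1, 1.5, 2.5]
finger_gap: 0.416
gripper_force: 30.0
```

jog_arm(increments=[[0,0,0,0,0,0.0013,0.3],[0,0,0,0,0,0.0013,0.3]])

```text
time_s: 7.9
eef_pos: [0.6081, -0.0507, 0.0689]
eef_rot: [0.998, -0.07, 0.001, -0.0]
contact_force: [-1.6, 1.2, 11.9]
finger_gap: 0.416
gripper_force: 30.0
```

Contact with the floor: release gently, then rise.

In the tool's units: -110 mm is -0.1375, -105 mm is -0.1313.

jog_arm(increments=[[0,0,0,0,0,-0.0013,0.42],[0,0,0,0,0,-0.0013,0.46],[0,0,0,0,0,-0.0013,0.52],[0,0,0,0,0,-0.0013,0.6],[0,0,0,0,0,-0.0013,0.7],[0,0,0,0,0,-0.0013,0.8],[0,0,0,0,0,-0.0188,0.8],[0,0,0,0,0,-0.05,0.8],[0,0,0,0,0,-0.0938,0.8],[0,0,0,0,0,-0.1313,1.0],[0,0,0,0,0,-0.1375,1.0],[0,0,0,0,0,-0.1375,1.0]])

```text
time_s: 9.4
eef_pos: [0.6073, -0.0507, 0.1775]
eef_rot: [0.998, -0.07, -0.0, -0.0]
contact_force: [-0.3, -0.4, -0.4]
finger_gap: 0.993
gripper_force: 0.0
```

```bash
python3 - <<'E'
from h import *
T=bot.camera("top");S=bot.camera("scene")
for n,im,b in(("top",T,(255,250,315,305)),("scene",S,(310,225,370,285))):
    try:
        c,st,_=blob(im,b,blue); print(n,c,st[2:],at(n,*c,.044),at(n,*c,.022))
    except Exception as e: print(e)
print(go(.435,.119,.18))
cv2.imwrite("pics/d.png",cv2.resize(np.hstack([S[140:290,290:440],T[170:320,250:400]]),None,fx=2.5,fy=2.5))
E
```

```text
top [284.09122807 277.40584795] [27, 28, 597] [0.43488168 0.11930403] [0.43321594 0.1207883 ]
scene [338.49365079 257.1005291 ] [27, 32, 655] [0.43046858 0.12797188] [0.44005175 0.11763176]
[-193.9 -144.    -3.2]
```

View pics/d.png

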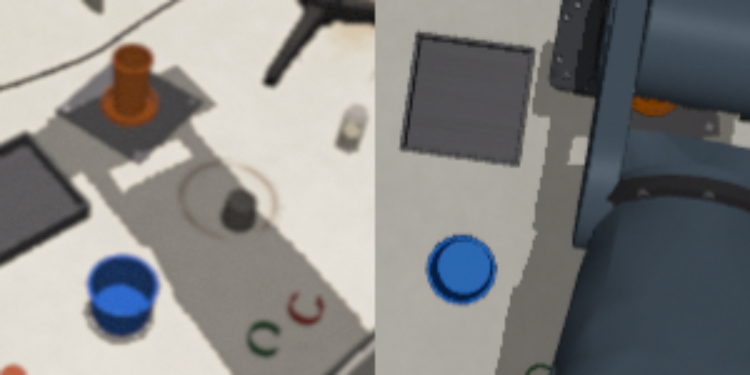

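In the tool's units: -194 mm is -0.2425, -144 mm is -0.18.

jog_arm(increments=[[0,0,0,-0.0375,-0.0275,-0.0038,1],[0,0,0,-0.0938,-0.07,-0.0038,1],[0,0,0,-0.15,-0.1113,-0.0038,1],[0,0,0,-0.2,-0.1488,-0.0038,1],[0,0,0,-0.2313,-0.1713,-0.0038,1],[0,0,0,-0.2425,-0.18,-0.0038,1],[0,0,0,-0.2425,-0.18,-0.0038,1],[0,0,0,-0.2425,-0.18,0.025,1],[0,0,0,-0.2425,-0.18,0.0688,1],[0,0,0,-0.2425,-0.18,0.1063,1],[0,0,0,-0.2425,-0.18,0.1375,1],[0,0,0,-0.2425,-0.18,0.16,1],[0,0,0,-0.2425,-0.18,0.1725,1],[0,0,0,-0.2425,-0.18,0.1725,0.8],[0,0,0,-0.2425,-0.18,0.1725,0.72],[0,0,0,-0.2425,-0.18,0.1725,0.67],[0,0,0,-0.2425,-0.18,0.1725,0.6],[0,0,0,-0.2425,-0.18,0.1725,0.5],[0,0,0,-0.2425,-0.18,0.1725,0.5],[0,0,0,-0.2425,-0.18,0.1725,0.5]])

```text
time_s: 12.0
eef_pos: [0.4358, 0.119, 0.04]
eef_rot: [0.998, -0.07, 0.0, -0.0]
contact_force: [-0.8, -0.4, 6.0]
finger_gap: 0.619
gripper_force: 29.6
```

```bash
python3 - <<'E'
from h import *
print(go(.6035,.285,.041))
E
```

```text
[ 142.9 -187.8   -0.8]
```

In the tool's units: -188 mm is -0.235, -180 mm is -0.225.

jog_arm(increments=[[0,0,0,0,0,-0.0075,0.5],[0,0,0,0,0,-0.0275,0.5],[0,0,0,0,0,-0.0563,0.5],[0,0,0,0.01,-0.0125,-0.0813,0.5],[0,0,0,0.0375,-0.05,-0.0975,0.5],[0,0,0,0.075,-0.1,-0.1,0.5],[0,0,0,0.1125,-0.15,-0.1,0.5],[0,0,0,0.15,-0.1975,-0.1,0.5],[0,0,0,0.1713,-0.225,-0.0938,0.5],[0,0,0,0.1788,-0.235,-0.085,0.5],[0,0,0,0.1788,-0.235,-0.075,0.5],[0,0,0,0.1788,-0.235,-0.0625,0.5],[0,0,0,0.1788,-0.235,-0.0475,0.5],[0,0,0,0.1788,-0.235,-0.035,0.5],[0,0,0,0.1788,-0.235,-0.0275,0.5],[0,0,0,0.1788,-0.235,-0.025,0.5],[0,0,0,0.1788,-0.235,-0.025,0.5]])

```text
time_s: 14.12
eef_pos: [0.6034, 0.2852, 0.0597]
eef_rot: [0.998, -0.07, 0.0, -0.0]
contact_force: [1.0, -1.1, -0.3]
finger_gap: 0.622
gripper_force: 29.6
```

```bash
python3 - <<'E'
from h import *
print(go(.6035,.285,.044))
S=bot.camera("scene")
cv2.imwrite("pics/e.png",cv2.resize(S[170:310,170:310],None,fx=4,fy=4,interpolation=cv2.INTER_CUBIC))
E
```

```text
[ 0.1  0.1 15.7]
```

View pics/e.png

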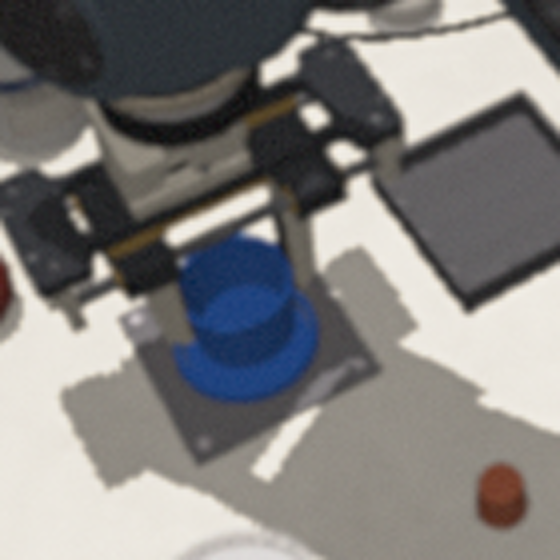

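In the tool's units: 15 mm is 0.0188, 14 mm is 0.0175.

jog_arm(increments=[[0,0,0,0,0,0.0075,0.5],[0,0,0,0,0,0.0138,0.5],[0,0,0,0,0,0.0175,0.5],[0,0,0,0,0,0.0188,0.5],[0,0,0,0,0,0.0188,0.5]])

```text
time_s: 14.8
eef_pos: [0.6034, 0.2851, 0.0446]
eef_rot: [0.998, -0.07, 0.0, -0.0]
contact_force: [0.1, -1.0, -0.5]
finger_gap: 0.623
gripper_force: 29.6
```

In the tool's units: 1.2 mm is 0.0015, 0.7 mm is 0.0009.

jog_arm(increments=[[0,0,0,0,0,0.0009,0.5],[0,0,0,0,0,0.0015,0.5],[0,0,0,0,0,0.0015,0.5]])

```text
time_s: 15.18
eef_pos: [0.6035, 0.2852, 0.0441]
eef_rot: [0.998, -0.07, 0.0, -0.0]
contact_force: [-2.4, -1.0, 5.5]
finger_gap: 0.621
gripper_force: 29.6
```

Seated. Release slowly and rise, then measure the stoppers again.

In the tool's units: -100 mm is -0.125, -95 mm is -0.1188.

jog_arm(increments=[[0,0,0,0,0,-0.0006,0.63],[0,0,0,0,0,-0.0006,0.68],[0,0,0,0,0,-0.0006,0.75],[0,0,0,0,0,-0.0006,0.85],[0,0,0,0,0,-0.0006,0.92],[0,0,0,0,0,-0.0006,0.92],[0,0,0,0,0,-0.015,0.92],[0,0,0,0,0,-0.0438,0.92],[0,0,0,0,0,-0.0875,0.92],[0,0,0,0,0,-0.1188,0.92],[0,0,0,0,0,-0.125,0.92],[0,0,0,0,0,-0.125,0.92]])

```text
time_s: 16.68
eef_pos: [0.6032, 0.285, 0.1432]
eef_rot: [0.998, -0.07, -0.0, 0.0]
contact_force: [-0.4, 0.4, -1.0]
finger_gap: 0.919
gripper_force: 0.0
```

```bash
python3 - <<'E'
from h import *
T=bot.camera("top");S=bot.camera("scene")
for nm,t,bt,bs,h in [("red",red,(220,262,246,288),(283,282,307,306),.026),("grey",dark,(338,265,364,290),(374,212,398,236),.03)]:
  for n,im,b in(("top",T,bt),("scene",S,bs)):
    c,st,_=blob(im,b,t); print(nm,n,c,st,at(n,*c,h),at(n,*c,h/2))
print(go(.437,.236,.15))
cv2.imwrite("pics/f.png",cv2.resize(np.hstack([S[190:310,170:350],T[165:285,180:360]]),None,fx=2.2,fy=2.2))
E
```

```text
red top [233.37411348 274.90602837] [7, 8, 13, 11, 107] [0.43621647 0.23551791] [0.4352621  0.23767105]
red scene [294.96382429 293.53229974] [7, 4, 11, 16, 146] [0.43207212 0.24444282] [0.43762647 0.24050447]
grey top [350.91456077 276.73886883] [6, 5, 15, 14, 153] [ 0.43870096 -0.03002728] [ 0.43762792 -0.03094593]
grey scene [389.10784314 222.2745098 ] [5, 0, 19, 21, 256] [ 0.42984039 -0.0302631 ] [ 0.43623873 -0.04037139]
[-157.4   71.6   -7.4]
```

View pics/f.png

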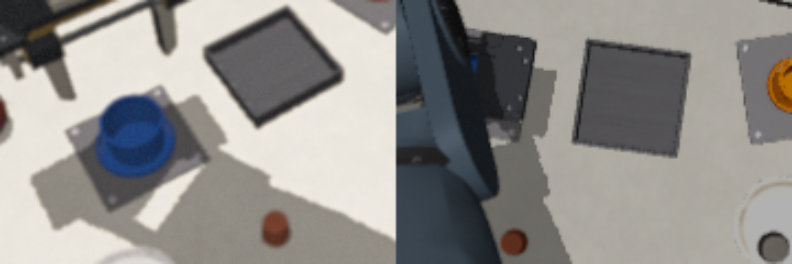

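In the tool's units: -159 mm is -0.1988, 118 mm is 0.1475.

jog_arm(increments=[[0,0,0,-0.0313,0.0138,0,0.75],[0,0,0,-0.0813,0.0363,0,0.75],[0,0,0,-0.1313,0.0588,0,0.75],[0,0,0,-0.175,0.0775,0,0.75],[0,0,0,-0.1938,0.085,0.0063,0.75],[0,0,0,-0.1988,0.0875,0.0188,0.75],[0,0,0,-0.1988,0.0875,0.05,0.75],[0,0,0,-0.1988,0.0875,0.0875,0.75],[0,0,0,-0.1988,0.0875,0.1188,0.75],[0,0,0,-0.1988,0.0875,0.1375,0.75],[0,0,0,-0.1988,0.0875,0.1475,0.75],[0,0,0,-0.1988,0.0875,0.1475,0.6],[0,0,0,-0.1988,0.0875,0.1475,0.45],[0,0,0,-0.1988,0.0875,0.1475,0.37],[0,0,0,-0.1988,0.0875,0.1475,0.32],[0,0,0,-0.1988,0.0875,0.1475,0.26],[0,0,0,-0.1988,0.0875,0.1475,0.15],[0,0,0,-0.1988,0.0875,0.1475,0.15],[0,0,0,-0.1988,0.0875,0.1475,0.15]])

```text
time_s: 19.15
eef_pos: [0.4362, 0.2381, 0.0255]
eef_rot: [0.998, -0.07, 0.0, -0.0]
contact_force: [-1.3, -0.1, 3.4]
finger_gap: 0.253
gripper_force: 30.0
```

```bash
python3 - <<'E'
from h import *
print(go(.588-.022,.1195+.003,.029), go(.588+.024,.1195-.0034,.029))
E
```

```text
[144.7  96.3  -3.4] [191.1  96.2  -3.4]
```

In the tool's units: 190 mm is 0.2375, 185 mm is 0.2313.

jog_arm(increments=[[0,0,0,0,0,-0.01,0.15],[0,0,0,0,0,-0.035,0.15],[0,0,0,0,0,-0.0688,0.15],[0,0,0,0.0188,0.01,-0.0938,0.15],[0,0,0,0.0625,0.0313,-0.1,0.15],[0,0,0,0.1125,0.0575,-0.1,0.15],[0,0,0,0.1625,0.0825,-0.1,0.15],[0,0,0,0.2063,0.105,-0.1,0.15],[0,0,0,0.2313,0.1175,-0.0938,0.15],[0,0,0,0.2375,0.12,-0.0813,0.15],[0,0,0,0.2375,0.12,-0.0625,0.15],[0,0,0,0.2375,0.12,-0.0438,0.15],[0,0,0,0.2375,0.12,-0.0275,0.15],[0,0,0,0.2375,0.12,-0.015,0.15],[0,0,0,0.2375,0.12,-0.0088,0.15],[0,0,0,0.2375,0.12,-0.0063,0.15],[0,0,0,0.2375,0.12,-0.0063,0.15]])

```text
time_s: 21.28
eef_pos: [0.611, 0.1164, 0.0306]
eef_rot: [0.998, -0.07, 0.0, -0.0]
contact_force: [-0.8, -0.4, -0.7]
finger_gap: 0.254
gripper_force: 29.8
```

```bash
python3 - <<'E'
from h import *
S=bot.camera("scene");T=bot.camera("top")
cv2.imwrite("pics/g.png",cv2.resize(np.hstack([S[150:260,230:360],T[160:270,240:370]]),None,fx=3,fy=3,interpolation=cv2.INTER_CUBIC))
E
```

```text
(no output)
```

View pics/g.png

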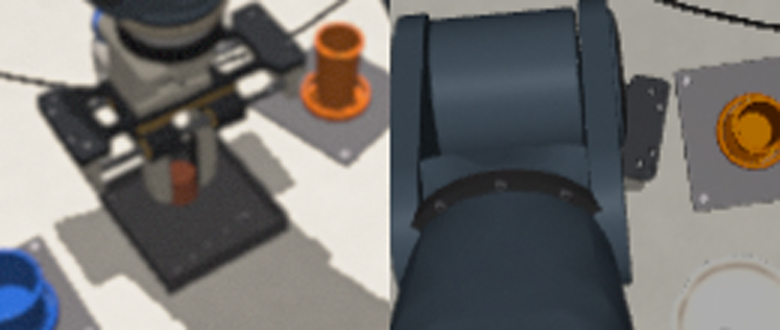

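In the tool's units: -120 mm is -0.15, -105 mm is -0.1313.

jog_arm(increments=[[0,0,0,0,0,0.001,0.15],[0,0,0,0,0,0.0016,0.15],[0,0,0,0,0,0.0016,0.15],[0,0,0,0,0,0.0013,0.27],[0,0,0,0,0,0.0013,0.31],[0,0,0,0,0,0.0013,0.36],[0,0,0,0,0,0.0013,0.45],[0,0,0,0,0,0.0013,0.45],[0,0,0,0,0,-0.015,0.45],[0,0,0,0,0,-0.0438,0.45],[0,0,0,0,0,-0.0875,0.6],[0,0,0,0,0,-0.1313,0.75],[0,0,0,0,0,-0.15,0.75],[0,0,0,0,0,-0.15,0.75]])

```text
time_s: 23.12
eef_pos: [0.6111, 0.1165, 0.1512]
eef_rot: [0.998, -0.07, 0.001, -0.0]
contact_force: [-0.0, 0.0, -0.1]
finger_gap: 0.748
gripper_force: 0.0
```

```bash
python3 - <<'E'
from h import *
print(go(.438,-.0305,.027))
E
```

```text
[-151.1  169.8  123.9]
```

In the tool's units: 170 mm is 0.2125, -151 mm is -0.1888.

jog_arm(increments=[[0,0,0,-0.0275,0.0313,0,0.8],[0,0,0,-0.0688,0.0775,0,0.8],[0,0,0,-0.1125,0.1263,0,0.8],[0,0,0,-0.1563,0.175,0,0.8],[0,0,0,-0.1813,0.2038,0.0063,0.8],[0,0,0,-0.1888,0.2125,0.0225,0.8],[0,0,0,-0.1888,0.2125,0.0563,0.8],[0,0,0,-0.1888,0.2125,0.0938,0.8],[0,0,0,-0.1888,0.2125,0.125,0.8],[0,0,0,-0.1888,0.2125,0.1438,0.8],[0,0,0,-0.1888,0.2125,0.155,0.8],[0,0,0,-0.1888,0.2125,0.155,0.65],[0,0,0,-0.1888,0.2125,0.155,0.5],[0,0,0,-0.1888,0.2125,0.155,0.42],[0,0,0,-0.1888,0.2125,0.155,0.37],[0,0,0,-0.1888,0.2125,0.155,0.3],[0,0,0,-0.1888,0.2125,0.155,0.2],[0,0,0,-0.1888,0.2125,0.155,0.2],[0,0,0,-0.1888,0.2125,0.155,0.2]])

```text
time_s: 25.5
eef_pos: [0.4377, -0.0309, 0.0266]
eef_rot: [0.998, -0.07, 0.0, 0.0]
contact_force: [-1.1, -0.6, 4.2]
finger_gap: 0.317
gripper_force: 30.1
```

```bash
python3 - <<'E'
from h import *
T=bot.camera("top")
c,st,_=blob(T,(262,182,312,236),red); print(c,st,at("top",*c,.027))
print(go(.588-.022,.1195+.003,.032))
E
```

```text
[289.25531915 200.31028369] [22, 13, 12, 12, 106] [0.60811721 0.11328577]
[ 105.6 -169.8   -5.4]
```

In the tool's units: -170 mm is -0.2125, 106 mm is 0.1325.

jog_arm(increments=[[0,0,0,0,0,-0.01,0.2],[0,0,0,0,0,-0.035,0.2],[0,0,0,0,0,-0.0688,0.2],[0,0,0,0.0063,-0.0125,-0.0938,0.2],[0,0,0,0.0313,-0.05,-0.1,0.2],[0,0,0,0.0625,-0.1,-0.1,0.2],[0,0,0,0.0938,-0.15,-0.1,0.2],[0,0,0,0.1213,-0.1938,-0.1,0.2],[0,0,0,0.13,-0.2088,-0.0938,0.2],[0,0,0,0.1325,-0.2125,-0.0813,0.2],[0,0,0,0.1325,-0.2125,-0.0625,0.2],[0,0,0,0.1325,-0.2125,-0.0438,0.2],[0,0,0,0.1325,-0.2125,-0.0275,0.2],[0,0,0,0.1325,-0.2125,-0.015,0.2],[0,0,0,0.1325,-0.2125,-0.0088,0.2],[0,0,0,0.1325,-0.2125,-0.0063,0.2],[0,0,0,0.1325,-0.2125,-0.0063,0.2]])

```text
time_s: 27.68
eef_pos: [0.5664, 0.1227, 0.0316]
eef_rot: [0.998, -0.07, 0.0, -0.0]
contact_force: [0.5, 0.1, 0.3]
finger_gap: 0.319
gripper_force: 29.8
```

```bash
python3 - <<'E'
from h import *
S=bot.camera("scene")
cv2.imwrite("pics/i.png",cv2.resize(S[150:270,230:390],None,fx=4,fy=4,interpolation=cv2.INTER_CUBIC))
E
```

```text
(no output)
```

View pics/i.png

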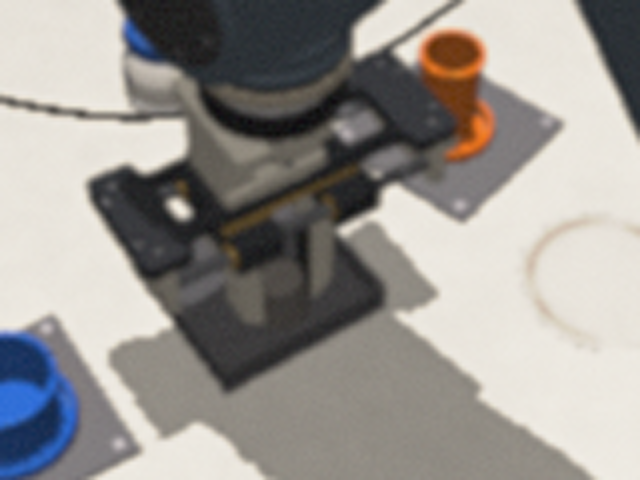

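In the tool's units: 270 mm is 0.3375, -150 mm is -0.1875.

jog_arm(increments=[[0,0,0,0,0,0.001,0.2],[0,0,0,0,0,0.0016,0.2],[0,0,0,0,0,0.0016,0.2],[0,0,0,0,0,0.0013,0.33],[0,0,0,0,0,0.0013,0.37],[0,0,0,0,0,0.0013,0.42],[0,0,0,0,0,0.0013,0.5],[0,0,0,0,0,0.0013,0.5],[0,0,0,0,0,-0.015,0.5],[0,0,0,0,0,-0.0438,0.5],[0,0,0,0,0,-0.0875,0.5],[0,0,0,0,0,-0.1375,0.6],[0,0,0,0,0,-0.1875,0.75],[0,0,0,-0.0375,0.05,-0.225,0.75],[0,0,0,-0.0938,0.1125,-0.2375,0.75],[0,0,0,-0.15,0.1875,-0.2375,0.75],[0,0,0,-0.2,0.2625,-0.2375,0.75],[0,0,0,-0.225,0.3125,-0.2375,0.75],[0,0,0,-0.225,0.3375,-0.2375,0.75],[0,0,0,-0.225,0.3375,-0.2375,0.75]])

```text
time_s: 30.22
eef_pos: [0.3499, -0.1207, 0.2223]
eef_rot: [0.997, -0.072, 0.001, 0.0]
contact_force: [-0.2, 0.5, 0.3]
finger_gap: 0.753
gripper_force: 0.0
```

```bash
python3 - <<'E'
from h import *
S=bot.camera("scene");T=bot.camera("top")
cv2.imwrite("pics/j.png",cv2.resize(np.hstack([S[130:300,180:370],T[110:280,180:400]]),None,fx=1.9,fy=1.9,interpolation=cv2.INTER_CUBIC))
E
```

```text
(no output)
```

View pics/j.png

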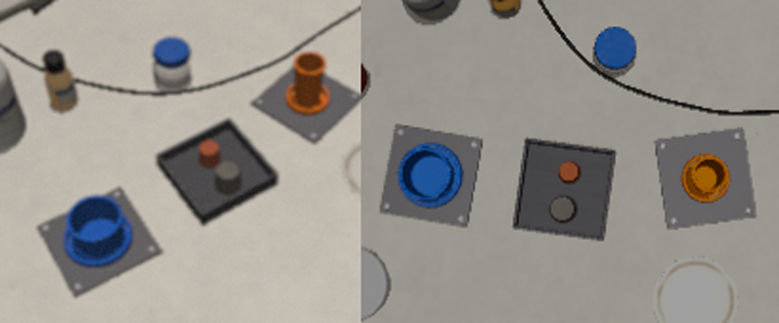

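Both cups stand upright in their own holders, both stoppers stand side by side on the tray floor, and the jar is where it was. The vial was never approached, and the gripper is clear of everything. I'm handing the job in.

```bash
python3 -c "
from plant import bot
print(bot.finish_job())"
```

```text
the job is handed in; nothing more can be done
None
```

The job is handed in at about 30 s: in the last pictures each cup stands upright in its own holder, both stoppers stand side by side in the tray, the jar is where it was, and nothing is held; the vial was never approached but was outside those pictures.

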